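Put the label rolls back on their caddy in order of width

TASK

Put the four loose label rolls back on the pegs of the caddy, one roll to a peg, in order of width: the widest (tallest as it stands) on the end peg next to the label printer, then ever narrower ones, with the narrowest at the far end. Each roll must stand over its peg, flat on the caddy's base. Leave the tape gun where it lies.

Things in the scene. Friction and masses are not known exactly. Their poses are not given: they have to be found in the camera images.
- roll_white_mid (a point): white label roll standing on end on the bench, loose: a tube 70 mm wide (its height as it stands), 58 mm outer diameter, with an open 36 mm bore through it. The point is the centre of the roll, half-way up (35 mm above its underside); z is its axis.
- roll_blue_mid (a point): dark blue label roll standing on end on the bench, loose: a tube 55 mm wide (its height as it stands), 58 mm outer diameter, with an open 36 mm bore through it. The point is the centre of the roll, half-way up (27.5 mm above its underside); z is its axis.
- roll_red_mid (a point): red label roll standing on end on the bench, loose: a tube 40 mm wide (its height as it stands), 58 mm outer diameter, with an open 36 mm bore through it. The point is the centre of the roll, half-way up (20 mm above its underside); z is its axis.
- roll_green_mid (a point): lime green label roll standing on end on the bench, loose: a tube 25 mm wide (its height as it stands), 58 mm outer diameter, with an open 36 mm bore through it. The point is the centre of the roll, half-way up (12.5 mm above its underside); z is its axis.
- peg1: yellow upright peg on the fixed teal caddy, the rightmost (-y) end peg of the row of four. Peg 14 mm in diameter, 36 mm high, rounded top. Origin: centre of its foot, on the top face of the caddy's base plate, which lies 12 mm above the bench; z up, y along the row towards the left end. Pegs stand 90 mm apart; the base plate is 84 mm by 360 mm, centred on the row.
- peg2: yellow upright peg on the fixed teal caddy, the second peg from the right (-y) of the row of four. Peg 14 mm in diameter, 36 mm high, rounded top. Origin: centre of its foot, on the top face of the caddy's base plate, which lies 12 mm above the bench; z up, y along the row towards the left end. Pegs stand 90 mm apart; the base plate is 84 mm by 360 mm, centred on the row.
- peg3: yellow upright peg on the fixed teal caddy, the second peg from the left (+y) of the row of four. Peg 14 mm in diameter, 36 mm high, rounded top. Origin: centre of its foot, on the top face of the caddy's base plate, which lies 12 mm above the bench; z up, y along the row towards the left end. Pegs stand 90 mm apart; the base plate is 84 mm by 360 mm, centred on the row.
- peg4: yellow upright peg on the fixed teal caddy, the leftmost (+y) end peg of the row of four. Peg 14 mm in diameter, 36 mm high, rounded top. Origin: centre of its foot, on the top face of the caddy's base plate, which lies 12 mm above the bench; z up, y along the row towards the left end. Pegs stand 90 mm apart; the base plate is 84 mm by 360 mm, centred on the row.
- printer: label printer, fixed: dark grey box with a light grey rounded lid, 230 mm deep (x), 200 mm wide (y), 165 mm high, a white label hanging out of its front. It stands beyond the left or the right end of the row of pegs (a brown parcel, 130 mm high, stands beyond the other end). Origin: centre of its underside on the bench.
- tape_gun: hand-held tape dispenser with a roll of brown tape and a red pistol handle, lying loose on its side on the bench beyond the pegs, about 190 mm by 180 mm, 56 mm high. Origin: on the bench under the middle of the tape roll. It is not to be moved.
Mind the look-alikes: they are no part of the job. What is shaped like the part that bears roll_white_mid but turquoise or yellow is not meant.

How it is judged (in metres and radians):
At the end, for the whole second after the job is handed in: The white (70 mm), blue (55 mm), red (40 mm) and green (25 mm) rolls stand over the four pegs in this order, starting at the end nearest the printer: each axis within 13 mm of its peg's, upright within 0.1 rad, sitting flat on the base plate within 4 mm of height, and at rest (under 0.02 m/s) (((world y of printer above 0 m and horizontal distance between roll_white_mid and peg4 below 0.013 m and z of roll_white_mid in the frame of peg4 between 0.031 and 0.039 m and angle between the z axis of roll_white_mid and the z axis of peg4, either way round below 0.1 rad and horizontal distance between roll_blue_mid and peg3 below 0.013 m and z of roll_blue_mid in the frame of peg3 between 0.0235 and 0.0315 m and angle between the z axis of roll_blue_mid and the z axis of peg3, either way round below 0.1 rad and horizontal distance between roll_red_mid and peg2 below 0.013 m and z of roll_red_mid in the frame of peg2 between 0.016 and 0.024 m and angle between the z axis of roll_red_mid and the z axis of peg2, either way round below 0.1 rad and horizontal distance between roll_green_mid and peg1 below 0.013 m and z of roll_green_mid in the frame of peg1 between 0.0085 and 0.0165 m and angle between the z axis of roll_green_mid and the z axis of peg1, either way round below 0.1 rad) or (world y of printer below 0 m and horizontal distance between roll_white_mid and peg1 below 0.013 m and z of roll_white_mid in the frame of peg1 between 0.031 and 0.039 m and angle between the z axis of roll_white_mid and the z axis of peg1, either way round below 0.1 rad and horizontal distance between roll_blue_mid and peg2 below 0.013 m and z of roll_blue_mid in the frame of peg2 between 0.0235 and 0.0315 m and angle between the z axis of roll_blue_mid and the z axis of peg2, either way round below 0.1 rad and horizontal distance between roll_red_mid and peg3 below 0.013 m and z of roll_red_mid in the frame of peg3 between 0.016 and 0.024 m and angle between the z axis of roll_red_mid and the z axis of peg3, either way round below 0.1 rad and horizontal distance between roll_green_mid and peg4 below 0.013 m and z of roll_green_mid in the frame of peg4 between 0.0085 and 0.0165 m and angle between the z axis of roll_green_mid and the z axis of peg4, either way round below 0.1 rad)) and linear speed of each of roll_white, roll_blue, roll_red, roll_green below 0.02 m/s); the robot touches nothing.
It fails at once if the tape gun is shifted by more than 30 mm (distance of tape_gun from where it was at the start of the episode above 0.03 m).
It also fails if it takes over 102 s, if anything falls off the work surface, if the arm or the gripper's body presses on something with over 40 N, if the wrist force passes 120 N, or if a joint passes its speed limit or range.

ROBOT

A 7-joint arm with a two-finger parallel gripper is mounted at the origin on the work surface. World frame = base frame: x ahead of the robot, y to its left, z up, the work surface at z = 0. Lengths are in mm, angles in degrees, forces in N, time in s.
With the tool pointing down it reaches from about 400 to 750 mm from the base axis. Payload 19.5 kg.
Tool frame: the origin (TCP) lies on the centre line of the jaws, within the pads' length; the fingertips stand 19 mm ahead of it and the grasp point (between the pads) is the TCP (finger_overhang is the distance from the TCP to the fingertips, in mm); z points along the fingers, y is the direction in which the jaws open and shut (so a half turn about z gives the same grasp; the last joint's range is limited). The gripper opens to 85 mm and grips with 20 to 120 N. Pads are 22 mm wide; open, the fingers measure 114 mm over their backs; the gripper's body (76 mm by 85 mm) begins 54 mm behind the grasp point. The pads swing forward as they close: fully open they stand 13 mm farther back than shut.
Start: joints at [67.741, 40.479, -1.581, 85.061, 1.261, 54.483, -4.326], TCP at [195.429, -540.745, 250.268] pointing down, gripper open.
Joint ranges: [-155.06, 155.06], [-18.47, 123.98], [-90, 86.84], [0, 140.48], [-83.41, 263.41], [0, 116], [-161.91, 161.91]. Speed limits (degrees/s): [108.29, 108.29, 147.25, 147.25, 172.46, 172.46, 172.46].

INTERFACE

Orientations are given as [roll, pitch, yaw] about the fixed x, y, z axes, in that order (R = Rz(yaw) Ry(pitch) Rx(roll)).
In Python, from station import get_state, snapshot, calibration, finish_job, finger_overhang gives the robot as it stands.
- The arm moves only by the shell command python3 -m inch 'ROWS' [FORCE]. ROWS is text: rows parted by semicolons, each of 5 numbers parted by spaces: the shift along the tool's x, y, z in cm, then the turn about the tool's z in rad, then the finger opening in cm, from 0 to 8.54. A call has 1 to 5 rows; each row is the pose to reach, as a shift and turn from the pose commanded when the call began, along the tool's axes at that moment; what a row does not reach only later rows make up. A row lasts 1/8 s, in which the tool goes at most 62.5 mm and 10.7 degrees, less where a joint would pass 70% of its speed; a pose out of reach is approached as far as the arm can. A call with a gripper value outside its range is refused whole. The fingers move at their own pace and stop on an object; FORCE is the grip in N (left out, the last holds). Time passes only in rows, so rows that repeat a pose let the fingers close. It gives the time, the measured TCP pose, the force and the opening at its end, in the units of the state.
- get_state(): the state, without advancing time (a new reading comes with each control period).
- snapshot(name): name is "scene" or "top"; returns the picture (400x640x3 uint8, blue, green, red); there is no depth.
- calibration(name): a dict with "fovy" (degrees; the focal length in pixels is half the picture's height over the tangent of half this angle, whatever the lens; pixels are square), "cx", "cy" (the principal point, pixels), "cam_to_world" (4x4, takes a point from camera to world coordinates). Camera axes: x right, y up, looking along -z (the intrinsics and any distortion apply to the point x, -y, -z); pixel columns grow to the right and rows downward; lengths in mm; the calibration is good to about 2 mm. A picture is of the moment at which its call begins. calibration takes no time and is no camera call.
- finish_job(): hands the job in, once; it reports no verdict.
The state is a dict: "time": time; "qpos": joint angles; "qvel": joint speeds; "tau": joint torques, N m; "tcp_pos": TCP position; "eef_rot": TCP orientation; "force": force on the tool from outside, world axes, zero at the start; "torque": the same for the moment, N m; "width": opening from 0.0 (shut) to 1.0 (fully open).
Only numpy, scipy, OpenCV 4.12 (cv2) and the standard library are available. Lean on these libraries where they do the work, as an engineer would, in place of code of your own. Each camera call takes 0.05 s, during which the arm holds its last target. There are 200 camera calls.

## Working session

There is one attempt and no reset: what is moved stays moved. The work goes in short steps, Python scripts to look and compute and a shell command to move; the robot and the scene stay as the last step left them, time stands still between calls to the robot, and variables do not carry over. Pictures are saved under pics/ and viewed, about 12 in all and at most 16, crops included, and the job is handed in when it is done.

```bash
mkdir -p pics; ls
python3 - <<'E'
from station import *
import cv2
print(get_state())
for n in ("scene","top"):
    print(n,calibration(n)); cv2.imwrite(f"pics/{n}0.png",snapshot(n))
E
```

```text
pics
{'time': 0.0, 'qpos': array([67.74070659, 40.51157144, -1.58182127, 85.08416761,  1.25956486,
       54.48274174, -4.32656875]), 'qvel': array([-0.02466365,  0.01094151,  0.02028595,  0.06114118,  0.03770268,
        0.08843986, -0.06830589]), 'tau': array([ 4.03513795e-04, -8.83227181e+01,  1.23469736e+00, -2.36167842e+01,
        1.67858123e-02,  6.53581999e-03,  4.06749996e-05]), 'tcp_pos': array([ 195.35211241, -540.53928392,  249.85207716]), 'eef_rot': array([-1.79938838e+02,  1.54213908e-03,  1.98683885e+01]), 'force': array([ 0.38017507, -0.60111275, -0.70757516]), 'torque': array([ 0.01443213,  0.01186548, -0.03425703]), 'width': 0.9992398777081697}
scene {'fovy': 56.283826311246266, 'cx': 315.0502163049342, 'cy': 199.36460801037376, 'cam_to_world': array([[-6.57286990e-01, -5.43649495e-01,  5.21937773e-01,
         1.29271195e+03],
       [ 7.53640371e-01, -4.74197401e-01,  4.55151641e-01,
         5.79872683e+02],
       [ 5.85755524e-05,  6.92518629e-01,  7.21399989e-01,
         9.93879533e+02],
       [ 0.00000000e+00,  0.00000000e+00,  0.00000000e+00,
         1.00000000e+00]])}
top {'fovy': 52.579173757096456, 'cx': 313.40070105804796, 'cy': 197.62219734586736, 'cam_to_world': array([[ 2.94811664e-02,  9.96322610e-01, -8.04494772e-02,
         5.29151656e+02],
       [-9.99465576e-01,  2.82455186e-02, -1.64545776e-02,
         1.50900199e+01],
       [-1.41217305e-02,  8.08915832e-02,  9.96622862e-01,
         1.16985274e+03],
       [ 0.00000000e+00,  0.00000000e+00,  0.00000000e+00,
         1.00000000e+00]])}
```

View pics/scene0.png

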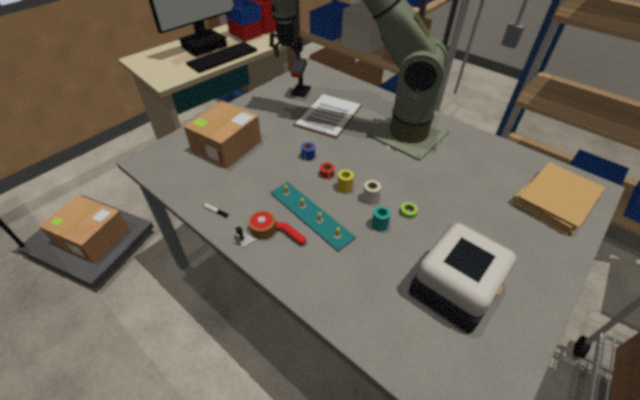

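View pics/top0.png

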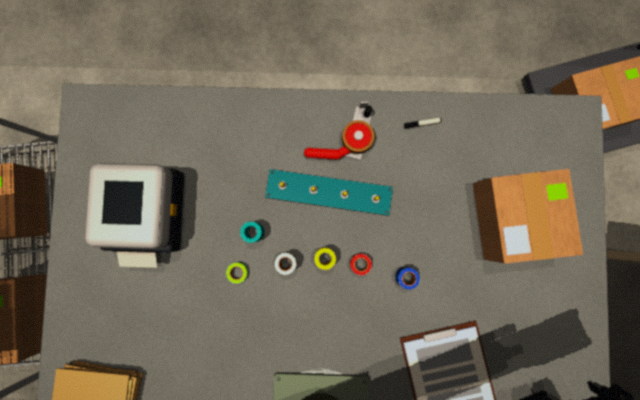

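The scene shows the printer on the left (+y), so white goes to peg4, blue to peg3, red to peg2 and green to peg1.

Candidates in the top view:
- White (285,264), blue (408,278), red (361,264) and lime (237,272) are the rolls I want.
- The turquoise roll (251,232) and the yellow roll (325,259) are look-alikes.
- The red tape-gun handle (325,153) is the red distractor.
- Pegs run from (283,185), which is peg4, to (375,199), which is peg1.

```bash
cat > h.py <<'E'
import numpy as np,cv2
from station import *
def ray(n,u,v,z):
    c=calibration(n);f=200/np.tan(np.radians(c["fovy"]/2));M=c["cam_to_world"]
    d=M[:3,:3]@np.array([(u-c["cx"])/f,-(v-c["cy"])/f,-1]);o=M[:3,3]
    return (o+d*(z-o[2])/d[2])[:2]
def proj(n,p):
    c=calibration(n);f=200/np.tan(np.radians(c["fovy"]/2));M=c["cam_to_world"]
    q=M[:3,:3].T@(np.array(p)-M[:3,3]);return np.array([c["cx"]-f*q[0]/q[2],c["cy"]+f*q[1]/q[2]])
def near(n,img,u,v,r,lo,hi):
    hsv=cv2.cvtColor(img,cv2.COLOR_BGR2HSV);m=cv2.inRange(hsv,np.array(lo),np.array(hi))
    k=np.zeros_like(m);cv2.circle(k,(int(u),int(v)),r,255,-1);m&=k
    cs=cv2.findContours(m,cv2.RETR_EXTERNAL,cv2.CHAIN_APPROX_NONE)[0]
    return np.vstack(cs) if cs else None
COL=dict(white=((0,0,140),(179,70,255)),blue=((108,110,50),(130,255,255)),red=((0,130,60),(9,255,255)),green=((31,90,60),(45,255,255)),yellow=((20,90,60),(31,255,255)))
H=dict(white=70,blue=55,red=40,green=25)
E
python3 - <<'E'
from h import *
T=snapshot("top");S=snapshot("scene")
px=dict(white=((285,264),(372,191)),blue=((408,278),(308,151)),red=((361,264),(327,170)),green=((237,272),(409,209)))
for k,(a,b) in px.items():
    for n,I,p,r in(("top",T,a,17),("scene",S,b,15)):
        c=near(n,I,*p,r,*COL[k])
        hull=cv2.convexHull(c);x,y,w,h=cv2.boundingRect(hull)
        M=cv2.moments(hull);cen=np.array([M["m10"],M["m01"]])/M["m00"]
        # predicted silhouette centroid ~ projection of solid's centre
        print(k,n,cen.round(1),(w,h),ray(n,*cen,H[k]/2).round(1))
for p in((283,185),(314,189),(344,194),(375,199)):
    hsv=cv2.cvtColor(T,cv2.COLOR_BGR2HSV)
    c=near("top",T,*p,7,(12,90,60),(32,255,255));m=c.mean((0,1));b=cv2.boundingRect(c)
    print("peg",m.round(1),b,ray("top",*m,36).round(1))
for p in((287,189),(303,203),(320,217),(338,233)):
    c=near("scene",S,*p,9,(12,90,60),(32,255,255));b=cv2.boundingRect(c);m=np.array([b[0]+b[2]/2-.5,b[1]+b[3]/2-.5]);
    print("peg",m.round(1),b,ray("scene",*m,30).round(1))
m=cv2.inRange(cv2.cvtColor(T,cv2.COLOR_BGR2HSV),(80,90,40),(97,255,255));cs=max(cv2.findContours(m,0,2)[0],key=cv2.contourArea)
rr=cv2.minAreaRect(cs);print(rr,[ray("top",*q,12).round(1) for q in cv2.boxPoints(rr)])
v=np.hstack([cv2.resize(T[225:300,215:430],None,fx=3.6,fy=3.6)]);w=cv2.resize(S[135:255,260:430],None,fx=3.6,fy=3.6)
w=cv2.copyMakeBorder(w,0,0,0,max(0,v.shape[1]-w.shape[1]),cv2.BORDER_CONSTANT)[:300]
cv2.imwrite("pics/c1.png",np.vstack([v,w]))
E
```

```text
white top [284.6 263.7] (22, 23) [434.3 108.3]
white scene [372.4 184.9] (20, 13) [404.2  86. ]
blue top [407.6 277.5] (24, 22) [ 406.3 -234.1]
blue scene [307.6 151.7] (12, 15) [ 410.2 -229.9]
red top [360.5 263.8] (22, 23) [ 439.3 -103.7]
red scene [326.6 169.9] (14, 15) [ 438.4 -105.5]
green top [236.4 272.5] (23, 22) [403.6 246.1]
green scene [408.4 209.6] (18, 16) [402.9 243.1]
peg [281.5 184. ] (279, 182, 6, 5) [656.7 124.9]
peg [312.8 188.5] (311, 187, 5, 5) [646.5  36.1]
peg [344.6 193. ] (342, 191, 6, 5) [636.2 -53.4]
peg [376.3 197.8] (374, 196, 6, 5) [ 625.  -142.5]
peg [286.  188.5] (285, 186, 3, 6) [ 623.8 -145.1]
peg [302. 202.] (301, 199, 3, 7) [635.6 -54.7]
peg [319. 216.] (318, 213, 3, 7) [646.   33.9]
peg [337.5 231. ] (336, 228, 4, 7) [655.8 122.9]
((328.7339782714844, 191.74765014648438), (125.15333557128906, 29.127302169799805), 8.392924308776855) [array([620.4, 174.2]), array([704.3, 165.2]), array([ 661.1, -192.4]), array([ 578.2, -181.4])]
```

View pics/c1.png

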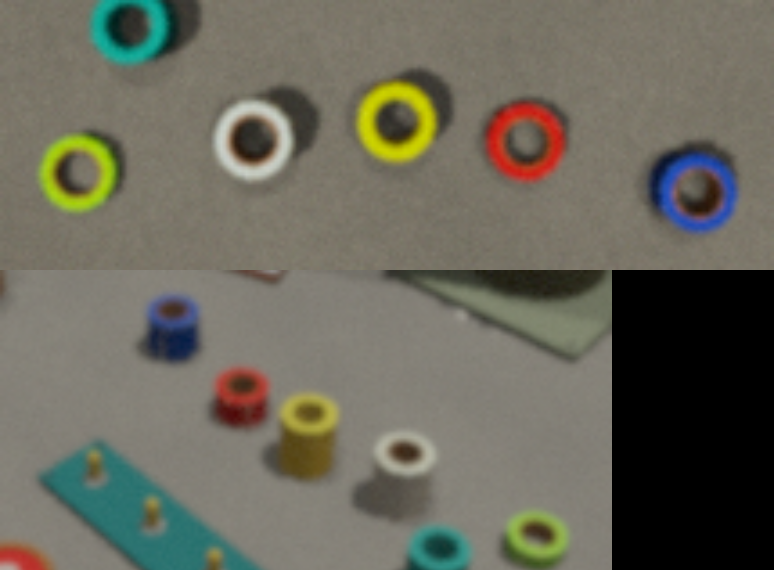

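The crop confirms the choice: white, red, blue and lime tubes at top-view (285,264), (361,264), (408,278) and (237,272). Yellow and turquoise are the decoys. Both views agree to about 3 mm, and the peg spacing measures 90 mm.

```bash
cat >> h.py <<'E'
from scipy.spatial.transform import Rotation as R
YAW=83.2
def to(x,y,z,yaw=YAW):
    s=get_state();r=R.from_euler("xyz",s["eef_rot"],degrees=True)
    d=r.inv().apply(np.array([x,y,z])-s["tcp_pos"])/10
    t=-np.radians((yaw-s["eef_rot"][2]+180)%360-180)
    print("t",round(s["time"],2),"at",s["tcp_pos"].round(1),s["eef_rot"].round(1),"w",round(s["width"],3),"rows cm/rad",d.round(2),round(t,3))
E
python3 - <<'E'
from h import *
print(ray("top",284.6,263.7,70),ray("scene",372.4,184.9,70))
to(430,107,160)
E
```

```text
[437.28698438 105.51953517] [436.42466074 103.83056123]
t 0.2 at [ 195.4 -540.6  250. ] [-180.     0.    19.9] w 1.0 rows cm/rad [ 44.08 -52.93   9.04] -1.105
```

```bash
python3 -m inch '4.8 -3.5 1 -0.18 8.5;9.6 -7 2 -0.36 8.5;14.4 -10.5 3 -0.54 8.5;19.2 -14 4 -0.72 8.5;24 -17.5 5 -0.9 8.5' 60
python3 - <<'E'
from h import *
to(437,104.5,160)
E
```

```text
time: 0.82
tcp_pos: [362.5, -293.0, 200.1]
eef_rot: [180.0, -0.0, 71.8]
force: [1.4, -1.1, -0.6]
width: 0.995
t 0.82 at [ 362.5 -293.   200.1] [180.   -0.   71.8] w 0.995 rows cm/rad [40.08 -5.37  4.01] -0.2
```

```bash
python3 -m inch '6 -0.5 1 -0.1 8.5;12 -1.2 2 -0.2 8.5;18 -2 3 -0.2 8.5;24 -3 4 -0.2 8.5;30 -4 4 -0.2 8.5'
python3 - <<'E'
from h import *
to(437,104.5,150)
E
```

```text
time: 1.45
tcp_pos: [419.2, 4.1, 159.8]
eef_rot: [-180.0, 0.0, 82.9]
force: [1.9, -0.6, -0.3]
width: 0.995
t 1.45 at [419.2   4.1 159.8] [-180.     0.    82.9] w 0.995 rows cm/rad [10.18  0.52  0.98] -0.006
```

```bash
python3 -m inch '5 0.2 0.5 -0.006 8.5;10.2 0.5 1 -0.006 8.5;10.2 0.5 3 -0.006 8.5;10.2 0.5 4.5 -0.006 8.5;10.2 0.5 4.5 -0.006 8.5'
python3 - <<'E'
from h import *
to(437,104.5,45)
S=snapshot("scene");cv2.imwrite("pics/s2.png",cv2.resize(S[60:260,240:480],None,fx=2.5,fy=2.5))
E
```

```text
time: 2.08
tcp_pos: [436.4, 102.9, 114.7]
eef_rot: [-179.9, 0.0, 83.3]
force: [-0.0, 0.1, 0.0]
width: 0.997
t 2.08 at [436.4 102.9 114.7] [-179.9    0.    83.3] w 0.997 rows cm/rad [0.17 0.05 6.97] 0.001
```

View pics/s2.png

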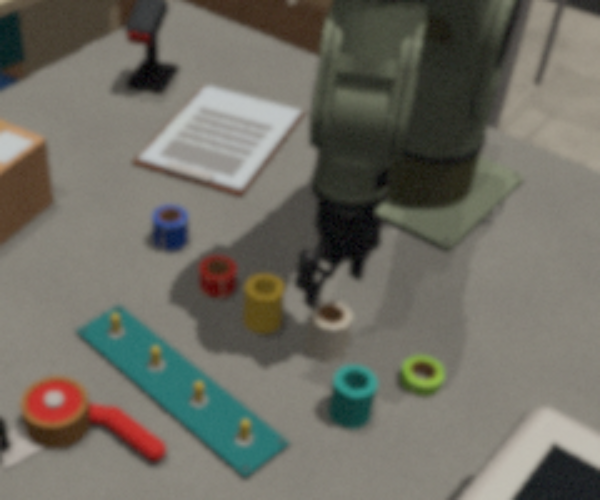

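The crop shows the fingers at about (310,285) and (350,260), straddling the white roll at (332,318). I'll go down and grip.

```bash
python3 -m inch '0.17 0.05 2 0 8.5;0.17 0.05 4 0 8.5;0.17 0.05 6 0 8.5;0.17 0.05 7 0 8.5;0.17 0.05 7 0 4' 50
python3 -m inch '0 0 0 0 4;0 0 0 0 4;0 0 0 0 4;0 0 0 0 4'
python3 -m inch '0 0 -3 0 4;0 0 -6 0 4;0 0 -9 0 4;0 0 -11 0 4;0 0 -11 0 4'
python3 - <<'E'
from h import *
to(656.3,124,155)
E
```

```text
time: 2.75
tcp_pos: [437.5, 104.5, 45.5]
eef_rot: [-180.0, -0.0, 83.2]
force: [-0.0, -0.3, 0.9]
width: 0.812
time: 3.25
tcp_pos: [437.8, 104.5, 46.2]
eef_rot: [179.9, -0.0, 83.2]
force: [-0.3, 0.4, 9.8]
width: 0.659
time: 3.88
tcp_pos: [438.0, 104.6, 156.7]
eef_rot: [179.9, -0.1, 83.2]
force: [0.2, 0.7, -1.0]
width: 0.656
t 3.88 at [438.  104.6 156.7] [ 1.799e+02 -1.000e-01  8.320e+01] w 0.656 rows cm/rad [ 4.51 21.45  0.23] 0.0
```

```bash
python3 -m inch '1 5 0 0 4;2 10 0 0 4;3 15 0 0 4;4 19 0 0 4;4.5 21.45 0 0 4'
python3 -m inch '0 0 0 0 4'
python3 - <<'E'
from h import *
to(656.3,124,90)
T=snapshot("top");S=snapshot("scene")
cv2.imwrite("pics/s3.png",np.hstack([cv2.resize(S[150:270,250:410],None,fx=2.4,fy=2.4),cv2.resize(T[140:260,230:390],None,fx=2.4,fy=2.4)]))
E
```

```text
time: 4.5
tcp_pos: [656.8, 123.9, 153.9]
eef_rot: [-179.9, 0.0, 83.2]
force: [-0.0, -0.8, -1.3]
width: 0.657
time: 4.62
tcp_pos: [656.2, 123.8, 153.5]
eef_rot: [-179.9, 0.0, 83.2]
force: [-0.7, 0.2, -2.1]
width: 0.654
t 4.62 at [656.2 123.8 153.5] [-179.9    0.    83.2] w 0.654 rows cm/rad [0.03 0.01 6.35] 0.0
```

View pics/s3.png

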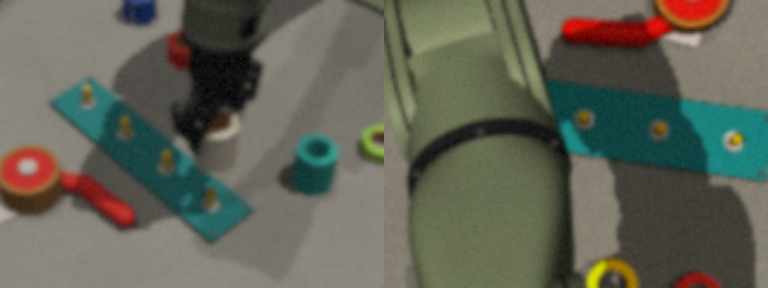

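The white roll hangs upright in the jaws at scene crop (220,140), above peg4. I'm lowering it now.

```bash
python3 -m inch '0 0 2.5 0 4;0 0 5 0 4;0 0 7.5 0 4;0 0 8.8 0 4;0 0 9.2 0 4'
python3 -m inch '0 0 0.2 0 4;0 0 0.35 0 4;0 0 0.35 0 4'
```

```text
time: 5.35
tcp_pos: [655.4, 124.0, 63.0]
eef_rot: [-180.0, 0.0, 83.2]
force: [-0.7, -0.2, -1.0]
width: 0.659
time: 5.72
tcp_pos: [655.9, 124.0, 60.2]
eef_rot: [180.0, -0.0, 83.2]
force: [0.7, 0.7, -1.2]
width: 0.655
```

```bash
python3 -m inch '0 0 0.15 0 4;0 0 0.25 0 4;0 0 0.25 0 4'
python3 -m inch '0 0 0 0 7.2;0 0 0 0 7.2;0 0 0 0 7.2'
python3 -m inch '0 0 -3 0 7.2;0 0 -6 0 7.2;0 0 -9 0 7.2;0 0 -10 0 7.2'
python3 - <<'E'
from h import *
to(408.5,-232,155)
E
```

```text
time: 6.1
tcp_pos: [655.9, 124.0, 58.2]
eef_rot: [180.0, -0.0, 83.2]
force: [-4.1, -1.3, 12.6]
width: 0.659
time: 6.48
tcp_pos: [655.8, 124.0, 57.2]
eef_rot: [-180.0, -0.0, 83.2]
force: [0.1, 0.4, -0.3]
width: 0.843
time: 6.98
tcp_pos: [656.3, 124.0, 158.9]
eef_rot: [179.9, -0.0, 83.2]
force: [0.3, -0.8, -0.4]
width: 0.842
t 6.97 at [656.3 124.  158.9] [179.9  -0.   83.2] w 0.842 rows cm/rad [-38.27 -20.41   0.32] 0.001
```

```bash
python3 -m inch '-4 -4 0 0 8.5;-8.5 -8 0 0 8.5;-13 -12 0 0 8.5;-18 -15 0 0 8.5;-23.5 -17 0 0 8.5'
python3 -m inch '-5.5 -1 0 0 8.5;-11 -2 0 0 8.5;-14.7 -3.4 0.5 0 8.5;-14.7 -3.4 2 0 8.5;-14.7 -3.4 4 0 8.5'
python3 - <<'E'
from h import *
to(408.5,-232,35)
T=snapshot("top");S=snapshot("scene")
cv2.imwrite("pics/s4.png",np.hstack([cv2.resize(S[100:260,260:400],None,fx=2.8,fy=2.8),cv2.resize(T[140:300,230:350],None,fx=2.8,fy=2.8)]))
E
```

```text
time: 7.6
tcp_pos: [457.8, -90.3, 157.1]
eef_rot: [-180.0, -0.0, 83.3]
force: [1.3, -1.2, 0.3]
width: 0.995
time: 8.22
tcp_pos: [408.0, -231.8, 116.6]
eef_rot: [180.0, -0.0, 83.2]
force: [0.6, 0.3, -0.4]
width: 0.998
t 8.22 at [ 408.  -231.8  116.6] [180.   -0.   83.2] w 0.998 rows cm/rad [-0.02  0.05  8.16] -0.0
```

View pics/s4.png

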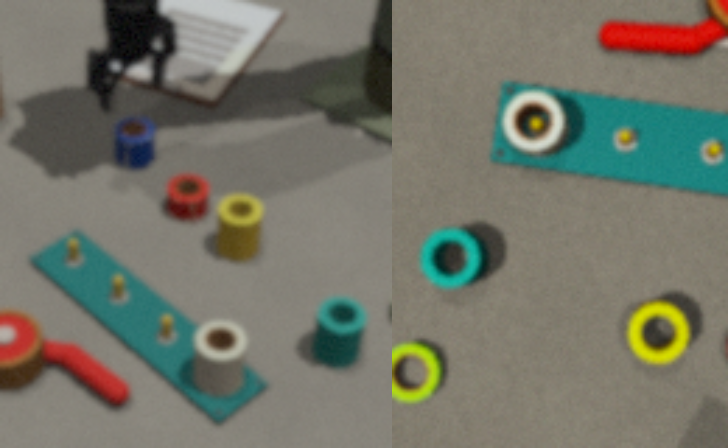

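White stands on peg4, with the peg seen inside its bore at top crop (535,123). The jaws straddle blue at (135,140). I'll grip blue next.

```bash
python3 -m inch '0 0.05 2.5 0 8.5;0 0.05 5 0 8.5;0 0.05 7.5 0 8.5;0 0.05 8.15 0 8.5;0 0.05 8.15 0 4' 50
python3 -m inch '0 0 0 0 4;0 0 0 0 4;0 0 0 0 4;0 0 0 0 4'
python3 -m inch '0 0 -3 0 4;0 0 -6 0 4;0 0 -9 0 4;0 0 -12 0 4;0 0 -12 0 4'
python3 - <<'E'
from h import *
to(646,34.8,155)
E
```

```text
time: 8.95
tcp_pos: [408.8, -231.4, 36.2]
eef_rot: [-180.0, -0.0, 83.2]
force: [0.2, 0.3, -0.4]
width: 0.812
time: 9.45
tcp_pos: [409.0, -231.6, 37.1]
eef_rot: [179.9, 0.0, 83.2]
force: [-1.2, 2.7, 10.5]
width: 0.675
time: 10.07
tcp_pos: [409.3, -231.9, 158.2]
eef_rot: [179.8, 0.1, 83.2]
force: [0.9, -0.3, -0.8]
width: 0.677
t 10.07 at [ 409.3 -231.9  158.2] [1.798e+02 1.000e-01 8.320e+01] w 0.677 rows cm/rad [29.29 20.35  0.35] 0.0
```

```bash
python3 -m inch '4 3 0 0 4;8.5 6 0 0 4;13 9 0 0 4;18 12.2 0 0 4;23 15.5 0 0 4'
python3 -m inch '4 3 0.3 0 4;6.3 4.85 0.3 0 4;6.3 4.85 1.5 0 4;6.3 4.85 3 0 4;6.3 4.85 4 0 4'
python3 - <<'E'
from h import *
to(646,34.8,53)
T=snapshot("top");S=snapshot("scene")
cv2.imwrite("pics/s5.png",np.hstack([cv2.resize(S[150:270,250:410],None,fx=2.4,fy=2.4),cv2.resize(T[140:260,230:390],None,fx=2.4,fy=2.4)]))
E
```

```text
time: 10.7
tcp_pos: [590.6, -19.7, 155.6]
eef_rot: [-180.0, 0.0, 83.2]
force: [-0.7, -1.2, -1.2]
width: 0.674
time: 11.32
tcp_pos: [644.6, 34.6, 114.6]
eef_rot: [-179.9, 0.0, 83.2]
force: [0.6, 0.6, -0.9]
width: 0.675
t 11.32 at [644.6  34.6 114.6] [-179.9    0.    83.2] w 0.675 rows cm/rad [0.04 0.14 6.16] -0.0
```

View pics/s5.png

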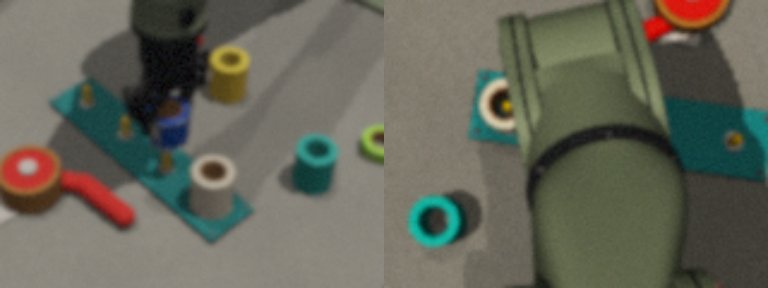

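Blue hangs upright at scene crop (172,125), over peg3 at (167,160). I'm lowering it now.

```bash
python3 -m inch '0 0.14 2 0 4;0 0.14 4 0 4;0 0.14 5.5 0 4;0 0.14 6.2 0 4;0 0.14 6.2 0 4'
python3 -m inch '0 0 0.1 0 4;0 0 0.2 0 4;0 0 0.3 0 4;0 0 0.3 0 4'
```

```text
time: 12.05
tcp_pos: [646.6, 35.4, 53.5]
eef_rot: [-180.0, -0.0, 83.2]
force: [-0.8, 0.1, 0.0]
width: 0.67
time: 12.55
tcp_pos: [646.7, 35.4, 50.8]
eef_rot: [-180.0, -0.0, 83.2]
force: [0.3, -0.2, -1.2]
width: 0.674
```

```bash
python3 -m inch '0 0 0.1 0 4;0 0 0.2 0 4;0 0 0.2 0 4'
```

```text
time: 12.92
tcp_pos: [646.7, 35.4, 49.2]
eef_rot: [180.0, -0.0, 83.2]
force: [-2.2, -0.4, 6.1]
width: 0.677
```

```bash
python3 -m inch '0 0 0 0 7.2;0 0 0 0 7.2;0 0 0 0 7.2'
python3 -m inch '0 0 -3 0 7.2;0 0 -6 0 7.2;0 0 -9 0 7.2;0 0 -10.5 0 7.2'
python3 - <<'E'
from h import *
to(439,-104.5,155)
E
```

```text
time: 13.3
tcp_pos: [646.7, 35.4, 48.7]
eef_rot: [-180.0, -0.0, 83.2]
force: [-0.2, -0.5, -0.7]
width: 0.842
time: 13.8
tcp_pos: [647.1, 35.4, 155.2]
eef_rot: [179.9, -0.0, 83.2]
force: [-0.3, 0.0, -0.3]
width: 0.84
t 13.8 at [647.1  35.4 155.2] [179.9  -0.   83.2] w 0.84 rows cm/rad [-16.35 -19.01  -0.02] 0.001
```

```bash
python3 -m inch '-4 -4.5 0 0 8.5;-8 -9 0 0 8.5;-12 -13.5 0 0 8.5;-16 -17.5 0 0 8.5;-16.35 -19 0 0 8.5'
python3 -m inch '0 0 2.5 0 8.5;0 0 5 0 8.5'
python3 - <<'E'
from h import *
to(439,-104.5,28)
T=snapshot("top");S=snapshot("scene")
cv2.imwrite("pics/s6.png",np.hstack([cv2.resize(S[100:260,260:400],None,fx=2.8,fy=2.8),cv2.resize(T[140:300,230:350],None,fx=2.8,fy=2.8)]))
E
```

```text
time: 14.42
tcp_pos: [436.4, -106.8, 153.7]
eef_rot: [-179.9, 0.0, 83.0]
force: [0.8, 2.1, -0.6]
width: 1.0
time: 14.68
tcp_pos: [438.7, -104.7, 103.0]
eef_rot: [180.0, -0.0, 83.2]
force: [0.5, 0.2, 0.1]
width: 0.998
t 14.68 at [ 438.7 -104.7  103. ] [180.   -0.   83.2] w 0.998 rows cm/rad [0.02 0.02 7.5 ] 0.0
```

View pics/s6.png

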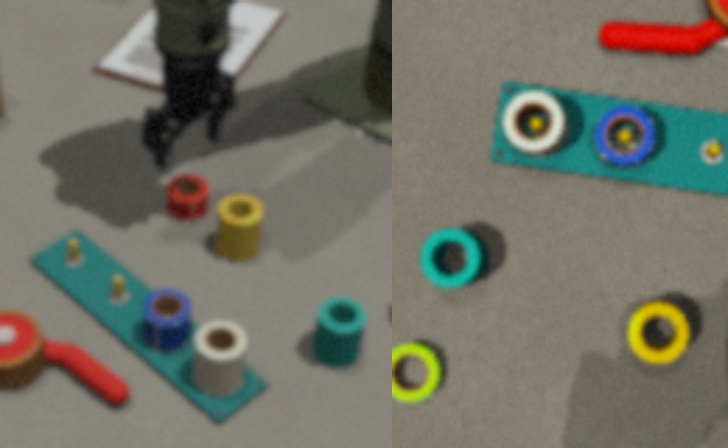

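Blue stands on peg3 at top crop (625,135). The jaws are over red at (187,195). I'll grip red.

```bash
python3 -m inch '0 0 2.5 0 8.5;0 0 5 0 8.5;0 0 7 0 8.5;0 0 7.5 0 8.5;0 0 7.5 0 4' 50
python3 -m inch '0 0 0 0 4;0 0 0 0 4;0 0 0 0 4;0 0 0 0 4'
python3 -m inch '0 0 -3 0 4;0 0 -6 0 4;0 0 -9 0 4;0 0 -12 0 4;0 0 -12.5 0 4'
python3 - <<'E'
from h import *
to(636,-54.2,155)
E
```

```text
time: 15.4
tcp_pos: [438.9, -104.6, 29.3]
eef_rot: [180.0, -0.0, 83.2]
force: [0.1, 0.2, 0.1]
width: 0.809
time: 15.9
tcp_pos: [439.1, -104.7, 29.9]
eef_rot: [179.9, -0.0, 83.2]
force: [0.2, 0.6, 10.7]
width: 0.65
time: 16.52
tcp_pos: [439.3, -104.9, 155.9]
eef_rot: [179.8, 0.0, 83.2]
force: [-0.2, -0.1, 0.1]
width: 0.654
t 16.52 at [ 439.3 -104.9  155.9] [179.8   0.   83.2] w 0.654 rows cm/rad [ 7.36 18.94  0.15] 0.0
```

```bash
python3 -m inch '1.8 4.7 0 0 4;3.6 9.4 0 0 4;5.5 14 0 0 4;7 18 0 0 4;7.36 18.94 0 0 4'
python3 -m inch '0 0 2.5 0 4;0 0 5 0 4;0 0 5 0 4'
python3 - <<'E'
from h import *
to(636,-54.2,46)
T=snapshot("top");S=snapshot("scene")
cv2.imwrite("pics/s7.png",np.hstack([cv2.resize(S[150:270,250:410],None,fx=2.4,fy=2.4),cv2.resize(T[140:260,230:390],None,fx=2.4,fy=2.4)]))
E
```

```text
time: 17.15
tcp_pos: [636.8, -52.7, 152.9]
eef_rot: [-180.0, -0.0, 83.3]
force: [-1.7, -0.7, -1.5]
width: 0.653
time: 17.52
tcp_pos: [634.5, -53.8, 102.3]
eef_rot: [-179.8, 0.0, 83.2]
force: [-0.1, 0.3, -0.1]
width: 0.654
t 17.52 at [634.5 -53.8 102.3] [-179.8    0.    83.2] w 0.654 rows cm/rad [-0.02  0.17  5.63] 0.001
```

View pics/s7.png

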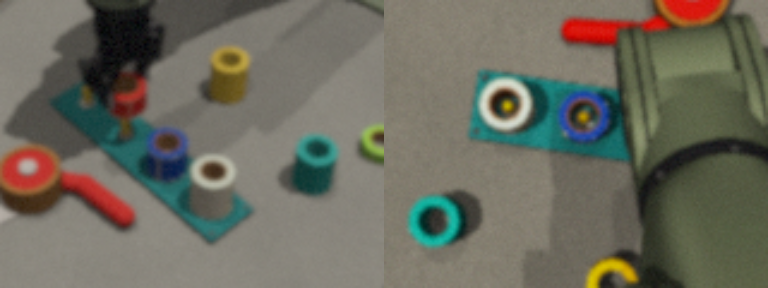

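Red is held at (128,95), over peg2 at (125,127). I'm lowering it.

```bash
python3 -m inch '0 0.15 2 0 4;0 0.15 4 0 4;0 0.15 5 0 4;0 0.15 5.6 0 4;0 0.15 5.6 0 4'
python3 -m inch '0 0 0.1 0 4;0 0 0.2 0 4;0 0 0.35 0 4;0 0 0.35 0 4'
```

```text
time: 18.25
tcp_pos: [637.0, -53.9, 47.6]
eef_rot: [-180.0, -0.0, 83.2]
force: [-0.3, 0.6, -1.1]
width: 0.651
time: 18.75
tcp_pos: [637.0, -54.0, 44.3]
eef_rot: [-180.0, -0.0, 83.2]
force: [-0.3, -0.1, -0.9]
width: 0.653
```

```bash
python3 -m inch '0 0 0.1 0 4;0 0 0.2 0 4;0 0 0.2 0 4'
```

```text
time: 19.12
tcp_pos: [637.0, -54.0, 42.2]
eef_rot: [-180.0, -0.0, 83.2]
force: [0.8, 0.4, -0.1]
width: 0.652
```

```bash
python3 -m inch '0 0 0.1 0 4;0 0 0.1 0 4'
python3 -m inch '0 0 0 0 7.2;0 0 0 0 7.2;0 0 0 0 7.2'
python3 -m inch '0 0 -3 0 7.2;0 0 -6 0 7.2;0 0 -9 0 7.2;0 0 -11.5 0 7.2'
python3 - <<'E'
from h import *
to(403.5,244.5,155)
E
```

```text
time: 19.38
tcp_pos: [637.0, -54.0, 42.0]
eef_rot: [180.0, -0.0, 83.2]
force: [-2.8, 0.3, 11.6]
width: 0.652
time: 19.75
tcp_pos: [637.0, -54.0, 41.2]
eef_rot: [-180.0, -0.0, 83.2]
force: [0.6, 0.6, -0.2]
width: 0.845
time: 20.25
tcp_pos: [637.1, -54.0, 157.5]
eef_rot: [180.0, -0.0, 83.2]
force: [0.8, -0.5, 0.4]
width: 0.842
t 20.25 at [637.1 -54.  157.5] [180.   -0.   83.2] w 0.842 rows cm/rad [ 26.89 -26.71   0.24] 0.001
```

```bash
python3 -m inch '4 -4 0 0 8.5;8 -8 0 0 8.5;12 -12 0 0 8.5;16 -16 0 0 8.5;20 -20 0 0 8.5'
python3 -m inch '4 -4 0 0 8.5;6.9 -6.7 0.3 0 8.5;6.9 -6.7 2.8 0 8.5;6.9 -6.7 6 0 8.5;6.9 -6.7 6 0 8.5'
python3 - <<'E'
from h import *
to(403.5,244.5,22.5)
T=snapshot("top");S=snapshot("scene")
cv2.imwrite("pics/s8.png",np.hstack([cv2.resize(S[100:260,260:440],None,fx=2.2,fy=2.2),cv2.resize(T[140:300,250:410],None,fx=2.2,fy=2.2)]))
E
```

```text
time: 20.88
tcp_pos: [460.8, 169.4, 156.5]
eef_rot: [180.0, -0.0, 83.2]
force: [0.8, 0.6, 0.4]
width: 0.996
time: 21.5
tcp_pos: [402.9, 244.3, 95.2]
eef_rot: [-179.9, 0.1, 83.3]
force: [0.0, -0.6, 0.5]
width: 0.994
t 21.5 at [402.9 244.3  95.2] [-1.799e+02  1.000e-01  8.330e+01] w 0.994 rows cm/rad [0.05 0.07 7.27] 0.001
```

View pics/s8.png

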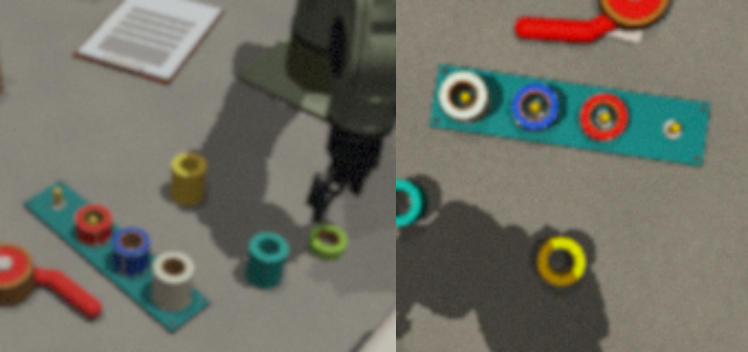

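Red sits on peg2 at top crop (605,117), and only peg1 is free at (673,128). The jaws are above green at (328,240).

```bash
python3 -m inch '0.05 0.07 2.5 0 8.5;0.05 0.07 5 0 8.5;0.05 0.07 6.8 0 8.5;0.05 0.07 7.2 0 8.5;0.05 0.07 7.2 0 4' 50
python3 -m inch '0 0 0 0 4;0 0 0 0 4;0 0 0 0 4;0 0 0 0 4'
python3 -m inch '0 0 -3 0 4;0 0 -6 0 4;0 0 -9 0 4;0 0 -12 0 4;0 0 -13 0 4'
python3 - <<'E'
from h import *
to(624.6,-143.5,155)
E
```

```text
time: 22.22
tcp_pos: [404.7, 245.2, 25.3]
eef_rot: [180.0, -0.0, 83.2]
force: [-0.1, -0.3, 0.5]
width: 0.812
time: 22.72
tcp_pos: [404.8, 245.2, 25.9]
eef_rot: [179.9, -0.1, 83.2]
force: [-2.4, -0.9, 20.7]
width: 0.667
time: 23.35
tcp_pos: [404.7, 245.2, 156.3]
eef_rot: [179.9, -0.1, 83.2]
force: [-0.0, 0.0, -0.8]
width: 0.654
t 23.35 at [404.7 245.2 156.3] [ 1.799e+02 -1.000e-01  8.320e+01] w 0.654 rows cm/rad [-36.01  26.41   0.12] 0.001
```

```bash
python3 -m inch '-4.5 3.3 0 0 4;-9 6.6 0 0 4;-13.5 9.9 0 0 4;-18 13.2 0 0 4;-22.5 16.5 0 0 4'
python3 -m inch '-4.5 3.3 0 0 4;-9 6.6 0 0 4;-13.5 9.9 0 0 4;-13.5 9.9 2.5 0 4;-13.5 9.9 5 0 4'
python3 - <<'E'
from h import *
to(624.6,-143.5,45)
T=snapshot("top");S=snapshot("scene")
cv2.imwrite("pics/s9.png",np.hstack([cv2.resize(S[120:240,250:410],None,fx=2.4,fy=2.4),cv2.resize(T[140:260,230:390],None,fx=2.4,fy=2.4)]))
E
```

```text
time: 23.98
tcp_pos: [542.2, 0.4, 154.1]
eef_rot: [-180.0, -0.0, 83.2]
force: [0.9, 1.2, 0.5]
width: 0.655
time: 24.6
tcp_pos: [623.8, -144.1, 103.1]
eef_rot: [-180.0, -0.0, 83.2]
force: [-0.2, -0.6, -1.2]
width: 0.658
t 24.6 at [ 623.8 -144.1  103.1] [-180.    -0.    83.2] w 0.658 rows cm/rad [0.07 0.07 5.81] -0.0
```

View pics/s9.png

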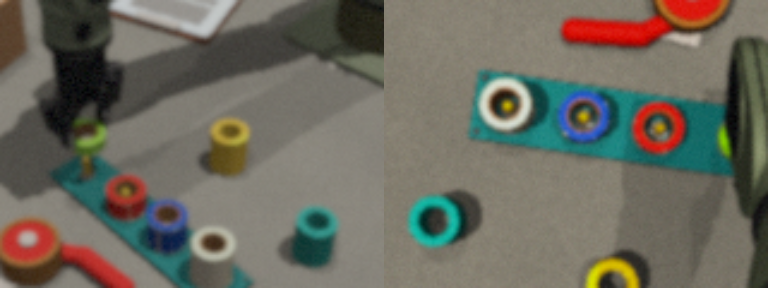

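Green is held at (90,137), over peg1 at (87,165). I'm lowering it.

```bash
python3 -m inch '0 0.07 2 0 4;0 0.07 4 0 4;0 0.07 5.2 0 4;0 0.07 6 0 4;0 0.07 6 0 4'
python3 -m inch '0 0 0.1 0 4;0 0 0.2 0 4;0 0 0.35 0 4;0 0 0.35 0 4'
```

```text
time: 25.32
tcp_pos: [624.7, -143.6, 44.0]
eef_rot: [-180.0, -0.0, 83.2]
force: [-0.5, 0.1, -0.5]
width: 0.657
time: 25.82
tcp_pos: [624.7, -143.7, 40.8]
eef_rot: [-180.0, -0.0, 83.2]
force: [0.0, -0.5, 0.2]
width: 0.664
```

```bash
python3 -m inch '0 0 0.1 0 4;0 0 0.25 0 4;0 0 0.25 0 4'
```

```text
time: 26.2
tcp_pos: [624.8, -143.7, 38.2]
eef_rot: [-180.0, -0.0, 83.2]
force: [-0.5, 0.0, 0.4]
width: 0.657
```

```bash
python3 -m inch '0 0 0.08 0 4;0 0 0.08 0 4'
python3 -m inch '0 0 0 0 4;0 0 0.08 0 4;0 0 0.08 0 4'
```

```text
time: 26.45
tcp_pos: [624.8, -143.7, 38.1]
eef_rot: [180.0, 0.0, 83.2]
force: [-3.7, 0.8, 10.9]
width: 0.66
time: 26.82
tcp_pos: [624.8, -143.7, 38.0]
eef_rot: [180.0, 0.0, 83.2]
force: [-8.4, 1.9, 23.4]
width: 0.665
```

Contact with the base. I'll release, lift, clear the view and check.

```bash
python3 -m inch '0 0 -0.1 0 7.2;0 0 -0.1 0 7.2;0 0 -0.1 0 7.2'
python3 -m inch '0 0 -3 0 7.2;0 0 -6 0 7.2;0 0 -9 0 7.2;0 0 -12 0 7.2'
python3 -m inch '-3 -5 -1 0 7.2;-6 -10 -2 0 7.2;-9 -15 -3 0 7.2;-12 -18 -3 0 7.2;-12 -18 -3 0 7.2'
python3 - <<'E'
from h import *
T=snapshot("top");S=snapshot("scene")
for k,p,P in(("white",(282,184),(656.3,124)),("blue",(313,189),(646.2,35)),("red",(344,194),(636,-54)),("green",(375,198),(624.6,-143.7))):
    q=proj("top",(*P,12+H[k]));c=near("top",T,*q,15,*COL[k])
    (x,y),ax,_=cv2.fitEllipse(cv2.convexHull(c))
    pt=ray("top",x,y,12+H[k]);print(k,pt.round(1),np.round(ax,1),"off",(pt-P).round(1))
cv2.imwrite("pics/s10.png",np.hstack([cv2.resize(S[140:260,230:370],None,fx=2.8,fy=2.8),cv2.resize(T[90:210,260:400],None,fx=2.8,fy=2.8)]))
E
```

```text
time: 27.2
tcp_pos: [624.7, -143.7, 37.5]
eef_rot: [-180.0, -0.0, 83.2]
force: [-0.3, -0.0, 0.4]
width: 0.842
time: 27.7
tcp_pos: [624.7, -143.7, 158.6]
eef_rot: [-180.0, -0.0, 83.2]
force: [-0.0, -0.0, -0.1]
width: 0.844
time: 28.32
tcp_pos: [429.8, -243.8, 188.0]
eef_rot: [-180.0, 0.1, 83.0]
force: [1.8, 0.7, -0.6]
width: 0.847
white [654.6 125. ] [21.3 21.9] off [-1.7  1. ]
blue [643.8  35.2] [20.4 20.7] off [-2.4  0.2]
red [635.3 -50.8] [20.4 21.5] off [-0.7  3.2]
green [ 623.  -142.7] [19.7 20.7] off [-1.6  1. ]
```

View pics/s10.png

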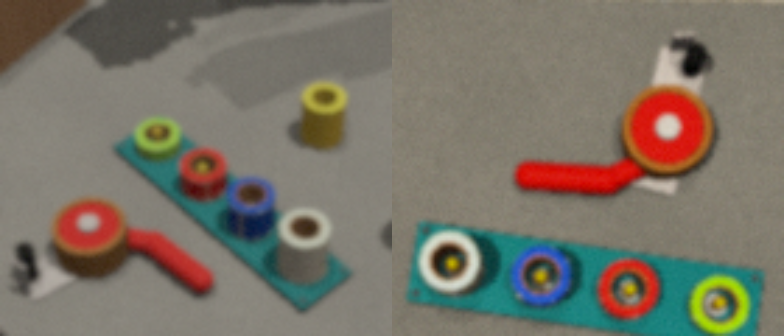

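All four rolls sit flat with a peg in each bore, within about 3 mm, and the tape gun hasn't moved. I'm handing the job in.

```bash
python3 -c "
from station import *
print(finish_job())"
```

```text
the job is handed in; nothing more can be done
None
```

I put all four rolls on the caddy in width order from the printer end (left, +y): white on peg4, blue on peg3, red on peg2 and green on peg1. I handed the job in at about 28 s of robot time, well inside the 102 s limit.

- **Position:** in the last top picture each roll's centre was 2–3.5 mm from the measured position of its peg, against the 13 mm allowed, and each peg shows inside its roll's bore.
- **Seating:** I felt each roll touch the base plate before letting go, with 6–23 N at the wrist. The last scene picture shows all four upright and flat, judged by eye. I did not measure their heights or tilt.
- **Tape gun and look-alikes:** the tape gun lies where it was, judged by eye only. I never touched it or the turquoise and yellow rolls.
- **Robot:** it was clear of everything at hand-in.

No check failed or disagreed; the job gave no verdict.

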